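# Sort the day-coded prep tubs into their trays

### The job

Put away the four colour-coded prep tubs: stand each tub with a red, yellow, green or blue lid upright on the floor of the cardboard tray lined in the same colour. Lift them over one at a time, set each down gently without dropping it or tipping it over, and leave the two black-lidded tubs where they stand.

Things in the scene. Friction and masses are not known exactly. Their poses are not given: they have to be found in the camera images.
- tub_red: The red-lidded prep tub: an upright round white plastic tub with a flat red lid, 58 mm in diameter and 75 mm tall overall, straight-sided (the lid is the top 16 mm and of the same diameter), rigid, about 0.1 to 0.2 kg, loose. Origin: centre of its underside; z up along its axis; it stands on the table at the start.
- tub_yellow: The yellow-lidded prep tub: an upright round white plastic tub with a flat yellow lid, 58 mm in diameter and 75 mm tall overall, straight-sided (the lid is the top 16 mm and of the same diameter), rigid, about 0.1 to 0.2 kg, loose. Origin: centre of its underside; z up along its axis; it stands on the table at the start.
- tub_green: The green-lidded prep tub: an upright round white plastic tub with a flat green lid, 58 mm in diameter and 75 mm tall overall, straight-sided (the lid is the top 16 mm and of the same diameter), rigid, about 0.1 to 0.2 kg, loose. Origin: centre of its underside; z up along its axis; it stands on the table at the start.
- tub_blue: The blue-lidded prep tub: an upright round white plastic tub with a flat blue lid, 58 mm in diameter and 75 mm tall overall, straight-sided (the lid is the top 16 mm and of the same diameter), rigid, about 0.1 to 0.2 kg, loose. Origin: centre of its underside; z up along its axis; it stands on the table at the start.
- tray_red: The red tray: a shallow square open cardboard tray with a red lining on its floor and red strips on two outer sides; 92 x 92 mm outside, 84 x 84 mm inside (walls 4 mm thick), 20 mm high, its floor 5 mm above the table. Fixed to the table. Origin: centre of its underside, on the table; x and y square to the walls, z up.
- tray_yellow: The yellow tray: a shallow square open cardboard tray with a yellow lining on its floor and yellow strips on two outer sides; 92 x 92 mm outside, 84 x 84 mm inside (walls 4 mm thick), 20 mm high, its floor 5 mm above the table. Fixed to the table. Origin: centre of its underside, on the table; x and y square to the walls, z up.
- tray_green: The green tray: a shallow square open cardboard tray with a green lining on its floor and green strips on two outer sides; 92 x 92 mm outside, 84 x 84 mm inside (walls 4 mm thick), 20 mm high, its floor 5 mm above the table. Fixed to the table. Origin: centre of its underside, on the table; x and y square to the walls, z up.
- tray_blue: The blue tray: a shallow square open cardboard tray with a blue lining on its floor and blue strips on two outer sides; 92 x 92 mm outside, 84 x 84 mm inside (walls 4 mm thick), 20 mm high, its floor 5 mm above the table. Fixed to the table. Origin: centre of its underside, on the table; x and y square to the walls, z up.
- tub_plain_a: One of two alike: a black-lidded prep tub: an upright round white plastic tub with a flat black lid, 58 mm in diameter and 75 mm tall overall, straight-sided (the lid is the top 16 mm and of the same diameter), rigid, about 0.1 to 0.2 kg, loose. Origin: centre of its underside; z up along its axis; it stands on the table at the start. Not to be moved.
- tub_plain_b: One of two alike: a black-lidded prep tub: an upright round white plastic tub with a flat black lid, 58 mm in diameter and 75 mm tall overall, straight-sided (the lid is the top 16 mm and of the same diameter), rigid, about 0.1 to 0.2 kg, loose. Origin: centre of its underside; z up along its axis; it stands on the table at the start. Not to be moved.

How it is judged:
By the outcome, as a careful person would: the job done as asked, in the order asked, and still so for the second after the job is handed in, with the robot touching nothing.
It also fails if it takes over 104 s, if anything falls off the work surface, if the arm or the gripper's body presses on something with over 40 N, if the wrist force passes 120 N, or if a joint passes its speed limit or range.

### The arm

A 6-joint arm with a two-finger parallel gripper is mounted at the origin on the work surface. World frame = base frame: x ahead of the robot, y to its left, z up, the work surface at z = 0. Lengths are in m, angles in rad, forces in N, time in s.
With the tool pointing down it reaches from about 0.375 to 0.975 m from the base axis. Payload 3.8 kg.
Tool frame: the origin (TCP) lies at the very end of the fingers, on their centre line; the grasp point (between the pads) lies bot.hold_point_z behind it (bot.hold_point_z is the distance from the TCP to the grasp point, in m); z points along the fingers, y is the line along which they close (so a half turn about z gives the same grasp; the last joint's range is limited). The gripper opens to 85 mm and grips with 20 to 120 N. Pads are 22 mm wide; open, the fingers measure 114 mm over their backs; the gripper's body (76 mm by 85 mm) begins 54 mm behind the grasp point. The pads swing forward as they close: fully open they stand 13 mm farther back than shut.
Start: joints at [1.299, 0.264, 1.604, -0, 1.274, -0.037], TCP at [0.157, 0.656, 0.231] pointing down, gripper open.
Joint ranges: [-2.63, 2.63], [-0.94, 2.18], [0.31, 2.57], [-1.31, 4.45], [0, 2.66], [-2.55, 2.55]. Speed limits (rad/s): [2.57, 2.57, 3.14, 3.14, 3.14, 3.14].

### API

Orientations are given as a rotation vector (axis times angle).
In Python, from workcell import bot, readout, read_camera, camera_info gives the robot as it stands (bot), with the cameras as plain functions and the readings (readout).
- The arm moves only by the shell command python3 jog.py [OPENING] [FORCE], which reads ROWS from standard input. ROWS is one flat JSON list of numbers that holds 1 to 5 rows one after another, with no inner brackets; each row has 4 numbers: dx, dy, dz in shares of the most that a row can go, 1 being 62.5 mm, then a turn about the tool's z in a scale on which 1.0 is pi rad; each row shifts and turns the commanded pose from where the row before left it, along the tool's axes as they then stand; what a row does not reach is not made up. A row lasts 1/8 s, in which the tool goes at most 0.0625 m and 0.188 rad, less where a joint would pass 70% of its speed; a pose out of reach is approached as far as the arm can. OPENING is the opening from 0.0 (shut) to 1.0 (fully open), set as the command begins (- or left out keeps the last). The fingers move at their own pace and stop on an object; FORCE is the grip in N (left out, the last holds). Time passes only in rows, so rows that do not move let the fingers close. It prints the time, the measured TCP pose, the force, the opening and the grip force at its end. A shift or turn number past 1, either way, is cut back to 1. Input that does not fit is refused with a message, and nothing moves.
- readout.read_state(): the state, without advancing time (a new reading comes with each control period).
- read_camera(name): name is "scene" or "top"; returns the picture (400x640x3 uint8, red, green, blue); there is no depth.
- camera_info(name): a dict with "intrinsics" (3x3 intrinsics, pixels), "k1" (the pictures are not rectified: a ray, as slopes to the right and down, at radius r is drawn at 1 + k1 r^2 times it, then the intrinsics apply), "extrinsics" (4x4, takes a point from camera to world coordinates). Camera axes: x right, y down, z forward; pixel columns grow to the right and rows downward; lengths in m; the calibration is good to about 2 mm. A picture is of the moment at which its call begins. camera_info takes no time and is no camera call.
- bot.finish_job(): hands the job in; it is judged then, once.
The state is a dict: "time": time; "q": joint angles; "joint_vel": joint speeds; "joint_torque": joint torques, N m; "tool_pos": TCP position; "tcp_rot": TCP orientation; "wrist_force": force on the tool from outside, world axes, zero at the start; "torque": the same for the moment, N m; "width": opening from 0.0 (shut) to 1.0 (fully open); "grip_force": force on a finger pad.
Only numpy, scipy, OpenCV 4.12 (cv2) and the standard library are available. Lean on these libraries where they do the work, as an engineer would, in place of code of your own. Each camera call takes 0.05 s, during which the arm holds its last target. There are 200 camera calls.

## Working session

There is one attempt and no reset: what is moved stays moved. The work goes in short steps, Python scripts to look and compute and a shell command to move; the robot and the scene stay as the last step left them, time stands still between calls to the robot, and variables do not carry over. Pictures are saved under pics/ and viewed, at most 14 in all, crops included, and the job is handed in when it is done.

```bash
ls; mkdir -p pics
python3 - <<'E'
from workcell import bot, readout, read_camera, camera_info
import cv2,numpy as np
np.set_printoptions(precision=4,suppress=True)
for n in("scene","top"):
    cv2.imwrite(f"pics/{n}0.png",read_camera(n)[:,:,::-1]); i=camera_info(n); print(n,i["intrinsics"],i["k1"],i["extrinsics"])
print(bot.hold_point_z,readout.read_state())
E
```

```text
jog.py
pics
workcell.py
scene [[446.5675   0.     322.6165]
 [  0.     446.5675 196.0527]
 [  0.       0.       1.    ]] 0.0034676181423730916 [[-0.238   0.6955 -0.678   1.2966]
 [ 0.9711  0.1576 -0.1792  0.2085]
 [-0.0178 -0.701  -0.7129  0.8559]
 [ 0.      0.      0.      1.    ]]
top [[395.0475   0.     313.0579]
 [  0.     395.0475 204.1634]
 [  0.       0.       1.    ]] -0.034099260692212516 [[-0.0471 -0.9786  0.2001  0.3345]
 [-0.9989  0.0469 -0.0059  0.0237]
 [-0.0036 -0.2002 -0.9798  0.9591]
 [ 0.      0.      0.      1.    ]]
0.0187 {'time': 0.1, 'q': array([ 1.2991,  0.2647,  1.6053, -0.    ,  1.2737, -0.0369]), 'joint_vel': array([-0.0002, -0.0011, -0.0035,  0.0003, -0.0021, -0.0009]), 'joint_torque': array([  0.0005, -51.6708, -36.8591,  -0.    ,   0.0064,   0.    ]), 'tool_pos': array([0.1569, 0.6558, 0.2301]), 'tcp_rot': array([-0.3679, -3.1197,  0.0032]), 'wrist_force': array([-0.034 , -0.2037,  0.2115]), 'torque': array([ 0.0411,  0.0243, -0.0216]), 'grip_force': 0.0, 'width': 1.0015749036300148}
```

View pics/scene0.png

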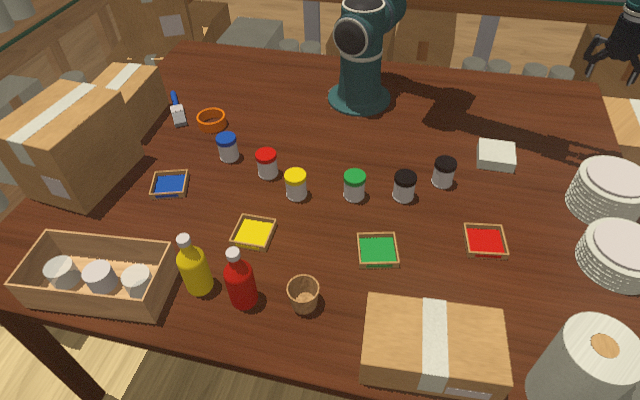

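View pics/top0.png

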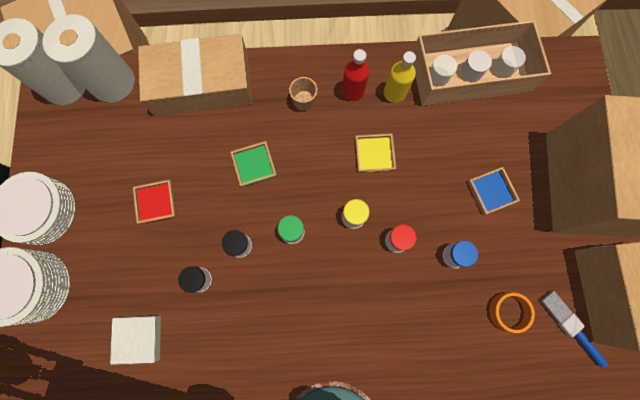

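The scene view shows the lids at red (266,155), yellow (295,176), green (355,177), blue (227,139) and black (405,178) and (445,164). In the top view they are at red (403,238), yellow (356,213), green (291,229), blue (463,254) and black (235,243) and (193,279). The top view also shows the trays at red (154,201), green (253,163), yellow (376,153) and blue (494,190).

Next I'll fit lid and tray models to the colour blobs in both views.

```bash
cat > see.py <<'E'
import cv2,numpy as np
from workcell import bot, readout, read_camera, camera_info
from scipy.optimize import least_squares
I={n:camera_info(n) for n in("scene","top")}
def proj(n,P):
    i=I[n];T=np.linalg.inv(i["extrinsics"])
    return cv2.projectPoints(np.float64(P).reshape(-1,3),cv2.Rodrigues(T[:3,:3])[0],T[:3,3],i["intrinsics"],np.array([i["k1"],0,0,0]))[0][:,0].astype(np.float32)
def ray(n,u):
    i=I[n];E=i["extrinsics"]
    p=cv2.undistortPoints(np.float64([[u]]),i["intrinsics"],np.array([i["k1"],0,0,0]))[0,0]
    return E[:3,3],E[:3,:3]@np.r_[p,1]
def at_z(n,u,z): o,d=ray(n,u);return o+d*(z-o[2])/d[2]
HUE={"red":0,"yellow":27,"green":67,"blue":110}
def blob(img,col,seed):
    h=cv2.cvtColor(img,cv2.COLOR_RGB2HSV).astype(int)
    if col=="black": m=(h[...,2]<60)&(h[...,1]<110)
    else:
        d=abs((h[...,0]-HUE[col]+90)%180-90); m=(d<(6 if col=="red" else 12))&(h[...,1]>150)&(h[...,2]>70)
    k,l,s,c=cv2.connectedComponentsWithStats(m.astype(np.uint8))
    j=1+np.argmin(np.hypot(*(c[1:]-seed).T)+1e3*(s[1:,4]<100))
    return c[j],s[j,4],(l==j).astype(np.uint8)
a=np.linspace(0,2*np.pi,72,endpoint=False);ring=np.c_[np.cos(a),np.sin(a)]*.029
def cen(poly):
    m=cv2.moments(poly);return np.array([m["m10"],m["m01"]])/m["m00"],m["m00"]
def lid(n,p):
    P=[np.c_[ring+p[:2],np.full(72,p[2]-d)] for d in(0,.016)]
    return cen(cv2.convexHull(proj(n,np.vstack(P))))
def tray(n,p,yaw):
    c,s=np.cos(yaw),np.sin(yaw);q=np.array([[1,1],[-1,1],[-1,-1],[1,-1]])*.042@np.array([[c,s],[-s,c]])+p[:2]
    A,B=[proj(n,np.c_[q,np.full(4,p[2]+d)]) for d in(0,.015)]
    return cen(cv2.intersectConvexConvex(A,B)[1])
def fit(model,obs,x0):
    f=lambda p:np.r_[tuple(model(n,p)[0]-obs[n][0] for n in obs)]
    r=least_squares(f,x0,x_scale=.01,diff_step=1e-3);return r.x,r.fun,{n:(round(float(model(n,r.x)[1])),int(obs[n][1])) for n in obs}
E
cat > m.py <<'E'
from see import *
np.set_printoptions(precision=4,suppress=True)
im={n:read_camera(n) for n in I}
L={"red":((266,155),(403,238)),"yellow":((295,176),(356,213)),"green":((355,177),(291,229)),"blue":((227,139),(463,254)),"black":((405,178),(235,243)),"black2":((445,164),(193,279))}
T={"red":((486,240),(154,201)),"yellow":((253,231),(376,153)),"green":((378,249),(253,163)),"blue":((170,183),(494,190))}
for c,(s,t) in L.items():
    o={"scene":blob(im["scene"],c[:5] if c[:5]=="black" else c,s),"top":blob(im["top"],c[:5] if c[:5]=="black" else c,t)}
    print("lid",c,*fit(lid,o,np.r_[at_z("top",t,.07)]))
for c,(s,t) in T.items():
    o={"scene":blob(im["scene"],c,s),"top":blob(im["top"],c,t)}
    b=cv2.boxPoints(cv2.minAreaRect(cv2.findNonZero(o["top"][2])));e=at_z("top",b[1],.005)-at_z("top",b[0],.005);y=np.arctan2(e[1],e[0])
    print("tray",c,y%(np.pi/2),*fit(lambda n,p:tray(n,p,y),o,np.r_[at_z("top",t,.005)]))
E
python3 m.py
```

```text
lid red [ 0.4309 -0.1801  0.078 ] [-0.4446 -0.0793 -0.3559  0.1117] {'scene': (327, 301), 'top': (559, 552)}
lid yellow [ 0.4944 -0.0779  0.0788] [-0.5797 -0.0677 -0.4951  0.141 ] {'scene': (371, 361), 'top': (534, 555)}
lid green [0.5836 0.117  0.2012] [10.4729 -0.1523  9.5249 -2.0692] {'scene': (525, 198), 'top': (690, 876)}
lid blue [ 0.3869 -0.3139  0.0819] [-0.0502 -0.0132 -0.0381  0.0135] {'scene': (298, 189), 'top': (595, 480)}
lid black [0.4361 0.2009 0.0776] [-0.3221  0.0284 -0.2795  0.0508] {'scene': (382, 295), 'top': (557, 495)}
lid black2 [0.3593 0.2975 0.0773] [-0.6239  0.1037 -0.5237  0.0769] {'scene': (358, 273), 'top': (596, 532)}
tray red 0.09668104646155107 [0.5533 0.4093 0.008 ] [-0.1746  0.037  -0.1807  0.022 ] {'scene': (780, 743), 'top': (999, 979)}
tray yellow 0.023675056598206234 [ 0.6525 -0.1426  0.0077] [-0.4654 -0.0822 -0.4577  0.1442] {'scene': (715, 748), 'top': (971, 1010)}
tray green 0.2624102704485596 [0.6377 0.1629 0.009 ] [ 0.0122 -0.0003  0.0126 -0.0026] {'scene': (850, 528), 'top': (1008, 876)}
tray blue 0.37952788775381974 [ 0.5409 -0.4266  0.0081] [-0.6417 -0.2216 -0.5569  0.2201] {'scene': (482, 410), 'top': (1000, 900)}
```

```bash
python3 - <<'E'
from see import *
im={n:cv2.cvtColor(read_camera(n),cv2.COLOR_RGB2HSV) for n in I}
for n,u,v in [("scene",355,177),("scene",355,184),("top",291,229),("scene",365,249),("scene",390,249),("top",265,163),("scene",227,139),("scene",227,144),("top",463,254),("scene",160,183)]: print(n,u,v,im[n][v-2:v+3:2,u-6:u+7:6].tolist())
E
sed -i 's/"green":67/"green":70/; s/<(6 if col=="red" else 12))&(h\[...,1\]>150)&(h\[...,2\]>70)/<(6 if col=="red" else 14))\&(h[...,1]>130)\&(h[...,2]>45)/' see.py; python3 m.py
```

```text
scene 355 177 [[[65, 152, 170], [66, 153, 168], [65, 152, 169]], [[65, 152, 170], [65, 155, 168], [66, 157, 167]], [[65, 152, 170], [66, 154, 167], [66, 158, 171]]]
scene 355 184 [[[59, 129, 117], [66, 153, 162], [54, 125, 86]], [[55, 138, 85], [57, 139, 81], [57, 145, 79]], [[32, 42, 98], [57, 112, 89], [35, 43, 102]]]
top 291 229 [[[67, 148, 179], [67, 142, 181], [67, 142, 182]], [[67, 147, 179], [67, 144, 181], [67, 142, 182]], [[67, 143, 180], [67, 145, 180], [67, 143, 182]]]
scene 365 249 [[[18, 124, 192], [65, 154, 169], [65, 154, 171]], [[16, 124, 220], [65, 160, 169], [65, 151, 169]], [[16, 126, 214], [66, 154, 169], [65, 149, 173]]]
scene 390 249 [[[65, 150, 170], [65, 161, 166], [17, 120, 215]], [[64, 151, 169], [65, 149, 170], [17, 126, 210]], [[66, 154, 171], [65, 149, 171], [16, 129, 200]]]
top 265 163 [[[67, 154, 174], [67, 154, 174], [15, 124, 210]], [[67, 154, 174], [67, 154, 175], [17, 123, 197]], [[67, 154, 174], [67, 155, 174], [17, 131, 170]]]
scene 227 139 [[[109, 171, 173], [109, 171, 170], [108, 171, 174]], [[109, 178, 172], [109, 163, 174], [109, 169, 166]], [
[... 1033 characters left out ...]
2  0.0227 -0.2224  0.0405] {'scene': (382, 304), 'top': (556, 494)}
lid black2 [0.3594 0.2976 0.0766] [-0.538   0.0894 -0.4517  0.0664] {'scene': (358, 288), 'top': (595, 532)}
tray red 0.09668090618451264 [0.5533 0.4093 0.0081] [-0.1869  0.0393 -0.1934  0.0233] {'scene': (780, 744), 'top': (999, 977)}
tray yellow 0.055386322057808135 [ 0.6516 -0.142   0.0035] [-0.4475 -0.0784 -0.44    0.1386] {'scene': (714, 1226), 'top': (964, 1181)}
tray green 0.26244913228607913 [0.6379 0.1637 0.008 ] [-0.262   0.0082 -0.2717  0.0565] {'scene': (850, 773), 'top': (1006, 906)}
tray blue 0.4091460875471713 [ 0.5408 -0.4268  0.0084] [-0.6442 -0.2246 -0.5594  0.2197] {'scene': (484, 426), 'top': (1000, 919)}
```

Heights come out at about 78 to 81 mm for the lids and 8 mm for the tray floors. That agrees with 75 and 5 mm within calibration. First I'll square the tool to the world, then move above the red tub.

The rows are not in the units I measure in: shifts go in shares of 62.5 mm and turns go in shares of pi rad. I convert before sending: -0.1174 rad / 3.1416 = -0.0374.

```bash
echo '[0,0,0,-0.0374,0,0,0,-0.0374,0,0,0,0]' | python3 jog.py 1.0 30
echo '[-0.5008,-0.7776,0,0,-0.5008,-0.7776,0,0,-0.5008,-0.7776,0,0,-0.5008,-0.7776,0,0,-0.5008,-0.7776,0,0]' | python3 jog.py
echo '[-0.5008,-0.7776,0,0,-0.5008,-0.7776,0,0,-0.5008,-0.7776,0,0,-0.5008,-0.7776,0,0,-0.5008,-0.7776,0,0]' | python3 jog.py
echo '[0.128,-0.96,0.192,0,0.128,-0.96,0.192,0,0.128,-0.96,0.192,0,0.128,-0.96,0.192,0,0.128,-0.96,0.192,0]' | python3 jog.py
echo '[0,-0.8,0.16,0,0,0,0,0,0,0,0,0]' | python3 jog.py
```

```text
time: 0.78
tool_pos: [0.157, 0.6565, 0.2313]
tcp_rot: [0.002, 3.142, 0.0]
wrist_force: [0.9, -0.5, -0.4]
width: 1.001
grip_force: 0.0
time: 1.4
tool_pos: [0.3143, 0.412, 0.2316]
tcp_rot: [0.003, 3.141, 0.001]
wrist_force: [1.0, 0.5, 0.2]
width: 0.999
grip_force: 0.0
time: 2.02
tool_pos: [0.4709, 0.1688, 0.2318]
tcp_rot: [0.004, 3.14, 0.001]
wrist_force: [0.7, -0.4, 0.5]
width: 0.997
grip_force: 0.0
time: 2.65
tool_pos: [0.4298, -0.1314, 0.1715]
tcp_rot: [0.004, 3.14, -0.001]
wrist_force: [1.3, -0.0, -0.3]
width: 1.005
grip_force: 0.0
time: 3.02
tool_pos: [0.43, -0.1793, 0.1614]
tcp_rot: [-0.004, -3.142, -0.001]
wrist_force: [-0.3, 0.7, -0.2]
width: 1.0
grip_force: 0.0
```

To row units: 0.045 m is 0.72, 0.03 m is 0.48.

```bash
echo '[0,-0.016,0.72,0,0,0,0.72,0,0,0,0.48,0,0,0,0.2144,0,0,0,0,0]' | python3 jog.py
echo '[0,0,0,0,0,0,0,0,0,0,0,0,0,0,0,0,0,0,0,0]' | python3 jog.py 0.0 30
echo '[0,0,0,0,0,0,-0.32,0,0,0,-0.32,0,0,0,0,0]' | python3 jog.py
python3 - <<'E'
from workcell import bot, readout, read_camera, camera_info
import cv2
cv2.imwrite("pics/g1.png",read_camera("scene")[80:280,120:420,::-1].repeat(2,0).repeat(2,1))
E
```

```text
time: 3.65
tool_pos: [0.43, -0.1795, 0.0277]
tcp_rot: [0.002, -3.141, -0.001]
wrist_force: [0.2, -0.6, 0.7]
width: 0.998
grip_force: 0.0
time: 4.28
tool_pos: [0.4316, -0.1811, 0.0296]
tcp_rot: [0.001, 3.139, -0.001]
wrist_force: [-0.6, 2.2, 6.5]
width: 0.674
grip_force: 32.3
time: 4.78
tool_pos: [0.4315, -0.1814, 0.0696]
tcp_rot: [0.0, 3.138, -0.003]
wrist_force: [0.4, 0.1, -1.6]
width: 0.674
grip_force: 32.6
```

View pics/g1.png

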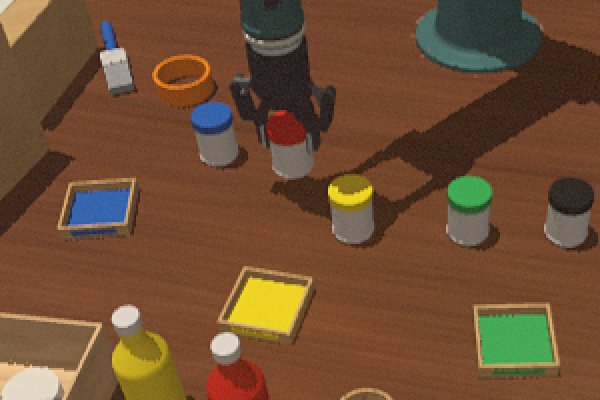

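The view shows the red tub held upright between the pads, around (290,145) in the crop, with its neighbours untouched. Next I'll carry it to the red tray.

To row units: 0.05 m is 0.8, -0.03 m is -0.48.

```bash
echo '[0,0,-0.48,0,0,0,-0.48,0,0,0.32,-0.48,0,-0.184,0.48,0,0,-0.16,0.8,0,0]' | python3 jog.py
echo '[-0.16,0.8,0,0,-0.16,0.8,0,0,-0.16,0.8,0,0,-0.16,0.8,0,0,-0.16,0.8,0,0]' | python3 jog.py
echo '[-0.16,0.8,0,0,-0.16,0.8,0,0,-0.16,0.8,0,0,-0.16,0.8,0,0,-0.16,0.64,0,0]' | python3 jog.py
echo '[0,0,0,0,0,0,0,0]' | python3 jog.py
```

```text
time: 5.45
tool_pos: [0.4517, -0.0805, 0.1575]
tcp_rot: [0.004, 3.141, -0.001]
wrist_force: [1.0, 0.9, -2.1]
width: 0.67
grip_force: 32.8
time: 6.08
tool_pos: [0.5008, 0.1709, 0.1563]
tcp_rot: [0.0, -3.14, 0.001]
wrist_force: [1.0, 0.4, -1.4]
width: 0.679
grip_force: 32.8
time: 6.7
tool_pos: [0.5509, 0.411, 0.1556]
tcp_rot: [0.001, -3.139, 0.002]
wrist_force: [0.5, -0.9, -1.6]
width: 0.675
grip_force: 32.8
time: 6.95
tool_pos: [0.5506, 0.4085, 0.1559]
tcp_rot: [0.001, -3.139, 0.004]
wrist_force: [-0.4, -0.4, -1.3]
width: 0.669
grip_force: 33.0
```

To row units: 0.04 m is 0.64, 0.03 m is 0.48.

```bash
echo '[-0.04,0.008,0.48,0,0,0,0.64,0,0,0,0.4,0,0,0,0.192,0,0,0,0.048,0]' | python3 jog.py
echo '[0,0,0.048,0,0,0,0.048,0,0,0,0.032,0,0,0,0.032,0,0,0,0,0]' | python3 jog.py
```

```text
time: 7.58
tool_pos: [0.5537, 0.4088, 0.0472]
tcp_rot: [-0.001, -3.14, 0.001]
wrist_force: [-0.0, 0.5, -1.8]
width: 0.671
grip_force: 33.0
time: 8.2
tool_pos: [0.5539, 0.4099, 0.0377]
tcp_rot: [0.0, -3.141, 0.0]
wrist_force: [0.1, 0.3, -1.6]
width: 0.673
grip_force: 33.0
```

To row units: 0.0015 m is 0.024, 0.001 m is 0.016.

```bash
echo '[0,0,0.024,0,0,0,0.016,0,0,0,0,0,0,0,0,0]' | python3 jog.py
echo '[0,0,0.016,0,0,0,0,0]' | python3 jog.py
```

```text
time: 8.7
tool_pos: [0.5541, 0.41, 0.0354]
tcp_rot: [0.0, 3.142, 0.0]
wrist_force: [0.0, 0.1, -1.1]
width: 0.669
grip_force: 33.0
time: 8.95
tool_pos: [0.5542, 0.4101, 0.0347]
tcp_rot: [-0.0, 3.141, 0.0]
wrist_force: [-0.4, -0.4, 0.7]
width: 0.67
grip_force: 33.2
```

It made contact at 0.0347 m, as predicted. Next I'll release, rise and check.

To row units: -0.05 m is -0.8, -0.03 m is -0.48.

```bash
echo '[0,0,0,0,0,0,0,0,0,0,0,0,0,0,0,0,0,0,0,0]' | python3 jog.py 1.0
echo '[0,0,-0.48,0,0,0,-0.8,0,0,0,-0.8,0,0,0,0,0]' | python3 jog.py
python3 - <<'E'
from workcell import bot, readout, read_camera, camera_info
import cv2
cv2.imwrite("pics/p1.png",read_camera("scene")[120:320,340:640,::-1].repeat(2,0).repeat(2,1))
E
```

```text
time: 9.57
tool_pos: [0.554, 0.41, 0.0344]
tcp_rot: [-0.0, -3.142, 0.0]
wrist_force: [0.9, 0.2, -0.2]
width: 0.999
grip_force: 0.0
time: 10.07
tool_pos: [0.5574, 0.4123, 0.1714]
tcp_rot: [-0.0, 3.132, 0.01]
wrist_force: [0.8, 0.8, 1.1]
width: 0.998
grip_force: 0.0
```

View pics/p1.png

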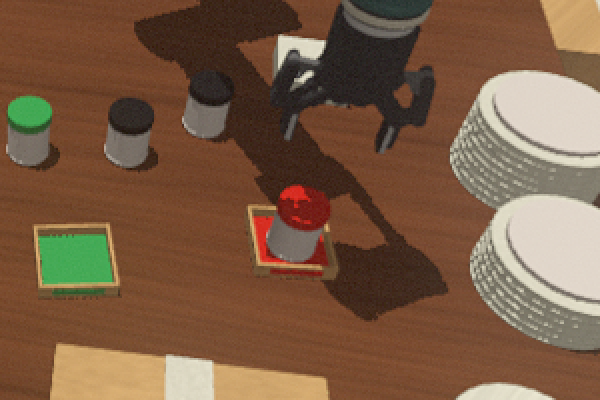

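The red tub stands in the red tray with its lid at (303,207) in the crop. It seems to lean right, so I'll check that against the projected model.

Run:
```python
from see import *
im={n:read_camera(n) for n in I}
print(proj("scene",[[.554,.41,.005],[.554,.41,.08]]),proj("scene",[[.436,.2,0],[.436,.2,.075]]))
for n in I: print(n,lid(n,[.554,.41,.083]),blob(im[n],"red",lid(n,[.554,.41,.083])[0])[:2])
print(readout.read_state()["tool_pos"])
cv2.imwrite("pics/p1t.png",im["top"][120:320,60:360,::-1].repeat(2,0).repeat(2,1))
```

```text
[[483.8087  242.53668]
 [491.67468 221.954  ]] [[401.72507 196.07805]
 [404.91025 175.51137]]
scene (array([491.22484728, 223.54228184]), 516.4674232108518) (array([491.24948454, 223.27010309]), np.int32(485))
top (array([142.99817486, 195.6592947 ]), 558.1957644160138) (array([149.83710407, 199.94683258]), np.int32(884))
[0.55345291 0.40955038 0.16350522]
```

View pics/p1t.png

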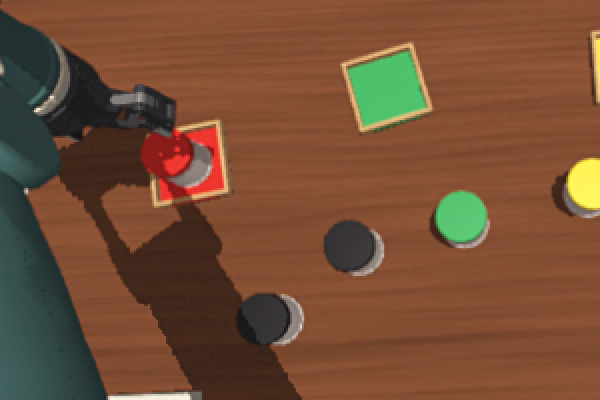

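The tub is upright and sits inside the tray: measured (491.2,223.3) against predicted (491.2,223.5). Yellow tub next.

To row units: -0.0488 m is -0.7808, 0.006 m is 0.096.

```bash
echo '[0.096,-0.7808,0,0,0.096,-0.7808,0,0,0.096,-0.7808,0,0,0.096,-0.7808,0,0,0.096,-0.7808,0,0]' | python3 jog.py
echo '[0.096,-0.7808,0,0,0.096,-0.7808,0,0,0.096,-0.7808,0,0,0.096,-0.7808,0,0,0.096,-0.7808,0,0]' | python3 jog.py
echo '[0,0,0,0,0,0,0.48,0,0,0,0,0]' | python3 jog.py
```

```text
time: 10.85
tool_pos: [0.522, 0.164, 0.1618]
tcp_rot: [0.0, -3.137, 0.002]
wrist_force: [1.4, 0.2, 0.6]
width: 0.999
grip_force: 0.0
time: 11.48
tool_pos: [0.492, -0.0792, 0.162]
tcp_rot: [0.0, -3.138, -0.001]
wrist_force: [1.0, 0.5, 0.6]
width: 0.994
grip_force: 0.0
time: 11.85
tool_pos: [0.4907, -0.0767, 0.1307]
tcp_rot: [0.0, -3.133, -0.003]
wrist_force: [-0.9, -0.3, -0.5]
width: 0.996
grip_force: 0.0
```

To row units: 0.04 m is 0.64, -0.003 m is -0.048.

```bash
echo '[-0.048,-0.016,0.64,0,0,0,0.64,0,0,0,0.272,0,0,0,0.08,0,0,0,0,0]' | python3 jog.py
echo '[0,0,0,0,0,0,0,0,0,0,0,0,0,0,0,0,0,0,0,0]' | python3 jog.py 0.0 30
echo '[0,0,-0.48,0,0,0,-0.72,0,0,0,-0.72,0,0,0,0,0]' | python3 jog.py
```

```text
time: 12.48
tool_pos: [0.4979, -0.0789, 0.0332]
tcp_rot: [-0.001, 3.14, -0.0]
wrist_force: [-0.2, -0.0, 0.4]
width: 1.002
grip_force: 0.0
time: 13.1
tool_pos: [0.4983, -0.0793, 0.0339]
tcp_rot: [0.0, 3.139, -0.001]
wrist_force: [-1.6, -0.8, 7.1]
width: 0.672
grip_force: 32.4
time: 13.6
tool_pos: [0.5003, -0.0798, 0.1569]
tcp_rot: [0.0, 3.133, -0.003]
wrist_force: [-0.9, 0.3, -0.6]
width: 0.667
grip_force: 32.8
```

To row units: -0.039 m is -0.624, -0.0157 m is -0.2512.

```bash
echo '[-0.624,-0.2512,0,0,-0.624,-0.2512,0,0,-0.624,-0.2512,0,0,-0.624,-0.2512,0,0,0,0,0,0]' | python3 jog.py
echo '[0,0,0.48,0,0,0,0.64,0,0,0,0.4,0,0,0,0.16,0,0,0,0,0]' | python3 jog.py
```

```text
time: 14.22
tool_pos: [0.6541, -0.1427, 0.1498]
tcp_rot: [-0.001, -3.14, -0.001]
wrist_force: [-0.7, 1.5, -1.5]
width: 0.67
grip_force: 32.8
time: 14.85
tool_pos: [0.6516, -0.1414, 0.0462]
tcp_rot: [0.0, -3.139, -0.001]
wrist_force: [0.8, 0.4, -1.8]
width: 0.673
grip_force: 32.8
```

To row units: -0.003 m is -0.048, 0.002 m is 0.032.

```bash
echo '[-0.048,0,0.016,0,0,0,0.032,0,0,0,0.016,0,0,0,0,0,0,0,0,0]' | python3 jog.py
echo '[0,0,0.016,0,0,0,0,0]' | python3 jog.py
```

```text
time: 15.48
tool_pos: [0.6561, -0.1418, 0.0435]
tcp_rot: [-0.0, 3.141, -0.0]
wrist_force: [0.2, 0.8, -1.6]
width: 0.668
grip_force: 32.8
time: 15.72
tool_pos: [0.6559, -0.1418, 0.0422]
tcp_rot: [-0.0, -3.141, -0.0]
wrist_force: [0.3, -0.6, -0.8]
width: 0.67
grip_force: 32.8
```

```bash
echo '[0,0,0.016,0,0,0,0.016,0,0,0,0,0,0,0,0,0]' | python3 jog.py
echo '[0,0,0.016,0,0,0,0,0]' | python3 jog.py
```

```text
time: 16.23
tool_pos: [0.656, -0.1418, 0.0404]
tcp_rot: [-0.0, -3.142, -0.0]
wrist_force: [0.1, 0.0, -1.4]
width: 0.672
grip_force: 32.8
time: 16.48
tool_pos: [0.6559, -0.1418, 0.0392]
tcp_rot: [-0.0, -3.141, -0.0]
wrist_force: [-0.9, -0.1, -1.6]
width: 0.67
grip_force: 32.8
```

To row units: 0.001 m is 0.016.

```bash
echo '[0,0,0.016,0,0,0,0,0,0,0,0,0]' | python3 jog.py
```

```text
time: 16.85
tool_pos: [0.6561, -0.1418, 0.039]
tcp_rot: [-0.0, 3.141, -0.0]
wrist_force: [-2.0, 0.2, 4.2]
width: 0.673
grip_force: 33.1
```

Contact, so I'll release and move to the green tub.

To row units: -0.05 m is -0.8, -0.045 m is -0.72.

```bash
echo '[0,0,0,0,0,0,0,0,0,0,0,0,0,0,0,0,0,0,0,0]' | python3 jog.py 1.0
echo '[0,0,-0.48,0,0,0,-0.8,0,0,0,-0.72,0,0,0,0,0]' | python3 jog.py
echo '[0.6208,0.6896,0,0,0.6208,0.6896,0,0,0.6208,0.6896,0,0,0.6208,0.6896,0,0,0.6208,0.6896,0,0]' | python3 jog.py
echo '[0,0,0,0,0,0,0.48,0,0,0,0,0,0,0,0,0]' | python3 jog.py
python3 - <<'E'
from see import *
im={n:read_camera(n) for n in I}
p=[.652,-.142,.083]
for n in I: print(n,lid(n,p),blob(im[n],"yellow",lid(n,p)[0])[:2])
cv2.imwrite("pics/p2.png",np.hstack([im["scene"][100:300,180:420,::-1],im["top"][110:310,200:440,::-1]]).repeat(1,0))
E
```

```text
time: 17.48
tool_pos: [0.656, -0.1418, 0.0383]
tcp_rot: [0.0, -3.142, -0.0]
wrist_force: [0.0, 0.3, 0.8]
width: 0.998
grip_force: 0.0
time: 17.98
tool_pos: [0.6597, -0.1428, 0.1696]
tcp_rot: [0.0, 3.131, -0.004]
wrist_force: [0.5, 0.2, 0.3]
width: 1.001
grip_force: 0.0
time: 18.6
tool_pos: [0.46, 0.0748, 0.1623]
tcp_rot: [-0.001, -3.14, -0.0]
wrist_force: [0.1, 0.6, -0.1]
width: 0.998
grip_force: 0.0
time: 19.1
tool_pos: [0.4625, 0.0731, 0.1335]
tcp_rot: [-0.001, -3.141, 0.0]
wrist_force: [1.3, -1.1, 0.5]
width: 1.001
grip_force: 0.0
scene (array([249.37830152, 214.71280691]), 463.9710964410333) (array([252.41545455, 227.30545455]), np.int32(1100))
top (array([378.2436631 , 144.17384286]), 512.5606860616244) (array([375.27368421, 151.44210526]), np.int32(1045))
```

View pics/p2.png

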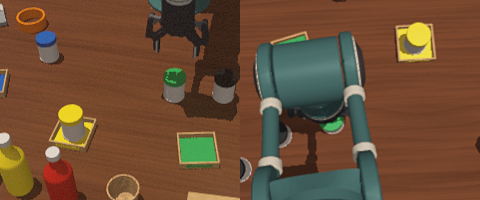

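The yellow tub stands upright in the yellow tray: its lid is at about (250,213) in the scene view, against a predicted (249,215). I'll grasp the green tub now.

To row units: 0.04 m is 0.64, 0.017 m is 0.272.

```bash
echo '[0,0,0.64,0,0,0,0.64,0,0,0,0.272,0,0,0,0.08,0,0,0,0,0]' | python3 jog.py
echo '[0,0,0,0,0,0,0,0,0,0,0,0,0,0,0,0,0,0,0,0]' | python3 jog.py 0.0 30
echo '[0,0,-0.48,0,0,0,-0.72,0,0,0,-0.72,0,0,0,0,0]' | python3 jog.py
```

```text
time: 19.82
tool_pos: [0.4631, 0.0737, 0.0323]
tcp_rot: [0.0, 3.14, 0.0]
wrist_force: [-0.0, 0.5, 0.2]
width: 1.001
grip_force: 0.0
time: 20.45
tool_pos: [0.4634, 0.0738, 0.0328]
tcp_rot: [-0.0, 3.139, 0.0]
wrist_force: [-0.4, 0.3, 6.5]
width: 0.676
grip_force: 32.3
time: 20.95
tool_pos: [0.4654, 0.0741, 0.1557]
tcp_rot: [-0.0, 3.133, 0.002]
wrist_force: [0.4, -0.1, -2.1]
width: 0.674
grip_force: 32.9
```

To row units: -0.0433 m is -0.6928, 0.0222 m is 0.3552.

```bash
echo '[-0.6928,0.3552,0,0,-0.6928,0.3552,0,0,-0.6928,0.3552,0,0,-0.6928,0.3552,0,0,0,0,0,0]' | python3 jog.py
echo '[0,0,0,0,0,0,0.56,0,0,0,0.56,0,0,0,0.48,0,0,0,0,0]' | python3 jog.py
```

```text
time: 21.58
tool_pos: [0.6366, 0.1638, 0.1486]
tcp_rot: [0.002, -3.14, 0.0]
wrist_force: [-0.5, -0.3, -1.4]
width: 0.672
grip_force: 33.0
time: 22.2
tool_pos: [0.6306, 0.1611, 0.0478]
tcp_rot: [-0.001, -3.133, 0.003]
wrist_force: [-0.7, 0.1, -0.4]
width: 0.674
grip_force: 33.0
```

To row units: -0.004 m is -0.064, 0.002 m is 0.032.

```bash
echo '[-0.064,0.016,0.032,0,0,0,0.032,0,0,0,0.016,0,0,0,0,0,0,0,0,0]' | python3 jog.py
```

```text
time: 22.82
tool_pos: [0.6393, 0.1635, 0.0466]
tcp_rot: [-0.0, 3.141, 0.0]
wrist_force: [-0.1, 1.1, -0.9]
width: 0.675
grip_force: 33.0
```

To row units: 0.002 m is 0.032, 0.001 m is 0.016.

```bash
echo '[0,0,0.032,0,0,0,0.032,0,0,0,0.032,0,0,0,0.016,0,0,0,0,0]' | python3 jog.py
echo '[0,0,0.016,0,0,0,0,0]' | python3 jog.py
```

```text
time: 23.45
tool_pos: [0.6391, 0.1634, 0.0392]
tcp_rot: [-0.0, -3.141, 0.0]
wrist_force: [0.6, 0.0, -1.2]
width: 0.672
grip_force: 33.0
time: 23.7
tool_pos: [0.6392, 0.1635, 0.0383]
tcp_rot: [0.0, -3.141, 0.0]
wrist_force: [-0.8, -0.0, -1.9]
width: 0.665
grip_force: 33.0
```

To row units: 0.001 m is 0.016.

```bash
echo '[0,0,0.016,0,0,0,0,0,0,0,0,0]' | python3 jog.py
```

```text
time: 24.08
tool_pos: [0.6393, 0.1635, 0.0379]
tcp_rot: [-0.0, 3.141, 0.0]
wrist_force: [-0.5, -0.7, 3.4]
width: 0.666
grip_force: 33.3
```

To row units: -0.05 m is -0.8, -0.0477 m is -0.7632.

```bash
echo '[0,0,0,0,0,0,0,0,0,0,0,0,0,0,0,0,0,0,0,0]' | python3 jog.py 1.0
echo '[0,0,-0.48,0,0,0,-0.8,0,0,0,-0.72,0,0,0,0,0]' | python3 jog.py
echo '[0.4048,-0.7632,0,0,0.4048,-0.7632,0,0,0.4048,-0.7632,0,0,0.4048,-0.7632,0,0,0.4048,-0.7632,0,0]' | python3 jog.py
echo '[0.4048,-0.7632,0,0,0.4048,-0.7632,0,0,0.4048,-0.7632,0,0,0.4048,-0.7632,0,0,0.4048,-0.7632,0,0]' | python3 jog.py
echo '[0,0,0,0,0,0,0.48,0,0,0,0,0,0,0,0,0]' | python3 jog.py
python3 - <<'E'
from see import *
im={n:read_camera(n) for n in I}
p=[.638,.163,.083]
for n in I: print(n,lid(n,p),blob(im[n],"green",lid(n,p)[0])[:2])
cv2.imwrite("pics/p3.png",np.hstack([im["scene"][80:300,180:500,::-1],im["top"][110:330,200:520,::-1]]))
E
```

```text
time: 24.7
tool_pos: [0.6392, 0.1635, 0.0373]
tcp_rot: [0.0, -3.142, 0.0]
wrist_force: [-0.5, 0.2, -0.3]
width: 1.0
grip_force: 0.0
time: 25.2
tool_pos: [0.6429, 0.1643, 0.1685]
tcp_rot: [-0.0, 3.131, 0.003]
wrist_force: [0.1, -0.0, -0.8]
width: 0.996
grip_force: 0.0
time: 25.82
tool_pos: [0.5111, -0.0762, 0.1613]
tcp_rot: [0.001, -3.14, -0.0]
wrist_force: [0.1, -0.6, -0.6]
width: 0.999
grip_force: 0.0
time: 26.45
tool_pos: [0.3847, -0.3145, 0.1615]
tcp_rot: [0.0, -3.141, -0.001]
wrist_force: [0.7, -0.2, -0.6]
width: 1.002
grip_force: 0.0
time: 26.95
tool_pos: [0.3865, -0.3128, 0.1324]
tcp_rot: [0.002, -3.141, -0.001]
wrist_force: [0.0, -0.4, -0.4]
width: 1.001
grip_force: 0.0
scene (array([378.45262311, 232.48180601]), 515.7227924396284) (array([380.03667482, 232.81173594]), np.int32(409))
top (array([248.98351267, 155.78278962]), 516.5657088888111) (array([251.70375, 160.56625]), np.int32(800))
```

View pics/p3.png

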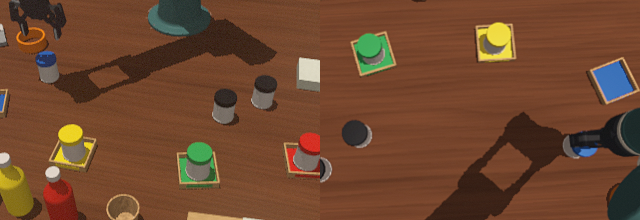

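The green tub is upright in its tray, lid at (199,150) in the left crop, and yellow and red are also fine. The blue tub is under the gripper and the tape ring is well clear.

To row units: 0.04 m is 0.64, 0.017 m is 0.272.

```bash
echo '[0,0,0.64,0,0,0,0.64,0,0,0,0.272,0,0,0,0.064,0,0,0,0,0]' | python3 jog.py
echo '[0,0,0,0,0,0,0,0,0,0,0,0,0,0,0,0,0,0,0,0]' | python3 jog.py 0.0 30
echo '[0,0,-0.48,0,0,0,-0.72,0,0,0,-0.72,0,0,0,0,0]' | python3 jog.py
```

```text
time: 27.68
tool_pos: [0.3872, -0.3142, 0.0325]
tcp_rot: [-0.0, 3.14, -0.002]
wrist_force: [-0.8, 0.3, 0.6]
width: 1.001
grip_force: 0.0
time: 28.3
tool_pos: [0.3873, -0.3146, 0.0329]
tcp_rot: [-0.0, 3.14, -0.003]
wrist_force: [-1.1, 0.7, 5.5]
width: 0.674
grip_force: 32.3
time: 28.8
tool_pos: [0.3886, -0.3156, 0.1557]
tcp_rot: [0.0, 3.135, -0.009]
wrist_force: [1.7, -0.1, -1.5]
width: 0.675
grip_force: 33.0
```

```bash
echo '[-0.6144,-0.4448,0,0,-0.6144,-0.4448,0,0,-0.6144,-0.4448,0,0,-0.6144,-0.4448,0,0,0,0,0,0]' | python3 jog.py
echo '[0,0,0,0,0,0,0.56,0,0,0,0.56,0,0,0,0.48,0,0,0,0,0]' | python3 jog.py
echo '[0,0,0.032,0,0,0,0,0,0,0,0,0]' | python3 jog.py
```

```text
time: 29.42
tool_pos: [0.5411, -0.4255, 0.1482]
tcp_rot: [0.0, -3.14, -0.003]
wrist_force: [-0.1, 0.5, -2.2]
width: 0.671
grip_force: 33.2
time: 30.05
tool_pos: [0.5361, -0.4216, 0.0476]
tcp_rot: [-0.0, -3.135, -0.009]
wrist_force: [-0.7, -0.1, -1.9]
width: 0.675
grip_force: 33.2
time: 30.42
tool_pos: [0.5407, -0.4254, 0.0512]
tcp_rot: [-0.0, 3.14, -0.003]
wrist_force: [-0.2, -0.2, -2.5]
width: 0.671
grip_force: 33.2
```

Now at (0.541, -0.425), z 0.051. Contact is expected near 0.038.

To row units: 0.003 m is 0.048, 0.002 m is 0.032.

```bash
echo '[0,-0.016,0.048,0,0,0,0.048,0,0,0,0.048,0,0,0,0.032,0,0,0,0,0]' | python3 jog.py
echo '[0,0,0.016,0,0,0,0,0]' | python3 jog.py
```

```text
time: 31.05
tool_pos: [0.5399, -0.4257, 0.0382]
tcp_rot: [0.0, -3.142, -0.0]
wrist_force: [-0.0, -0.1, -2.0]
width: 0.67
grip_force: 33.3
time: 31.3
tool_pos: [0.54, -0.4258, 0.038]
tcp_rot: [-0.0, 3.141, -0.0]
wrist_force: [-2.0, 1.0, 3.4]
width: 0.676
grip_force: 33.5
```

Contact. I'll release, rise clear and verify everything.

To row units: -0.05 m is -0.8, 0.04 m is 0.64.

```bash
echo '[0,0,0,0,0,0,0,0,0,0,0,0,0,0,0,0,0,0,0,0]' | python3 jog.py 1.0
echo '[0,0,-0.48,0,0,0,-0.8,0,0,0,-0.8,0,0.64,0.32,-0.32,0,0.64,0.48,0,0]' | python3 jog.py
echo '[0.48,0.48,0,0,0,0,0,0,0,0,0,0,0,0,0,0,0,0,0,0]' | python3 jog.py
python3 - <<'E'
from see import *
im={n:read_camera(n) for n in I}
p=[.541,-.426,.083]
for n in I: print(n,lid(n,p),blob(im[n],"blue",lid(n,p)[0])[:2])
for s,t in (((405,178),(235,243)),((445,164),(193,279))):
    print(fit(lid,{"scene":blob(im["scene"],"black",s),"top":blob(im["top"],"black",t)},[.4,.25,.078])[0])
cv2.imwrite("pics/p4.png",im["scene"][:,:,::-1]);cv2.imwrite("pics/p4t.png",im["top"][:,:,::-1])
E
```

```text
time: 31.92
tool_pos: [0.5398, -0.4257, 0.0373]
tcp_rot: [-0.0, -3.142, 0.0]
wrist_force: [-0.4, 0.5, -1.3]
width: 1.0
grip_force: 0.0
time: 32.55
tool_pos: [0.4607, -0.3771, 0.1908]
tcp_rot: [0.0, 3.137, -0.007]
wrist_force: [-0.8, -0.1, -0.3]
width: 0.998
grip_force: 0.0
time: 33.17
tool_pos: [0.4306, -0.3464, 0.1874]
tcp_rot: [0.0, 3.141, -0.0]
wrist_force: [0.1, -0.2, -0.3]
width: 0.999
grip_force: 0.0
scene (array([162.92551852, 166.63509877]), 359.56056504615117) (array([163.84      , 166.06909091]), np.int32(275))
top (array([503.7215718 , 184.30796273]), 559.3270575555507) (array([498.71766169, 187.62686567]), np.int32(804))
[0.43608629 0.20071456 0.07779906]
[0.35935184 0.29721767 0.07724947]
```

View pics/p4.png

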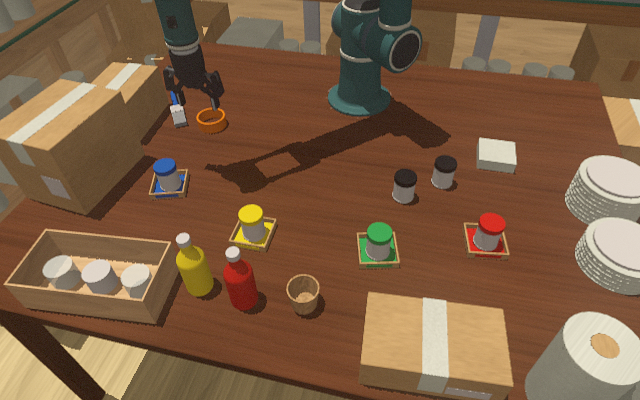

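View pics/p4t.png

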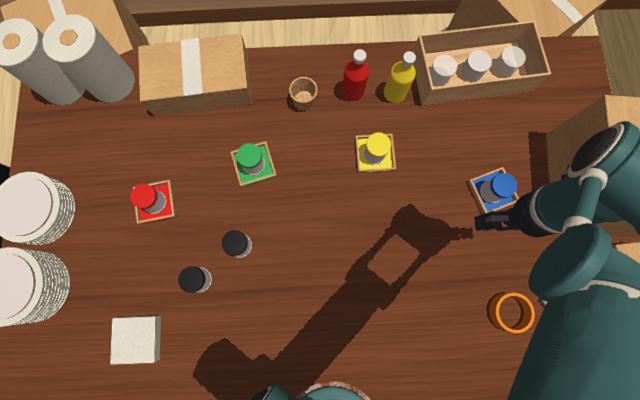

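All four tubs stand upright in their matching trays. In the scene view the lids are at blue (165,165), yellow (251,213), green (379,233) and red (491,223). The black-lidded tubs measure the same positions as before to within 1 mm, and the gripper is clear, so I'll hand in.

```bash
python3 -c "
from workcell import bot, readout, read_camera, camera_info
print(bot.finish_job())"
```

```text
the job is handed in; nothing more can be done
None
```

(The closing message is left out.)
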